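Tip the tube rack onto its feet and push it home on the rack scanner

TASK

The blue rack of tan-capped tubes has been left standing on its short end on the grey loading plate of the rack scanner. Push it over with the fingers so that it sits flat on its base with the caps up, then push it along the plate until it is flush against the metal stop and covers the dark reading window. Do not lift it off the plate or let it fall onto its caps, and leave the other things on the bench where they are.

Things in the scene. Friction and masses are not known exactly. Their poses are not given: they have to be found in the camera images.
- scanner: Fixed rack scanner. Origin on the bench top; z up; +y is the feed direction, towards the metal stop. Grey loading plate x -80 to 80 mm, y -200 to 180 mm, top 14 mm above the bench. Across its end stands the metal stop, face at y = 180 mm, 34 mm above the plate; behind it a white housing 78 mm high, to y = 288 mm. Dark reading window, flush, 46 mm (x) by 84 mm (y), centred at x 0, y 116 mm.
- stop_foot (a point): Foot of the stop's face, mid-width, on the plate's top (scanner frame 0, 180, 14 mm); axes as the scanner's. A thin white outline on the plate before it, round the window, shows the rack's place.
- rack: Blue tube rack, loose, 0.2 to 0.37 kg, tubes locked in it. Origin at the centre of its base; y along its length, 128 mm; x across, 86 mm; z from the base towards the caps, 48 mm in all: blue body 38 mm, then 10 mm of tan caps in a block set in 5 mm from the body's sides.
- rack_center (a point): Centre of the rack, 24 mm above its base, axes as the rack's. At the start the rack stands on its short -y end, 128 mm tall, base towards the stop, caps (its z) facing away from it, along the scanner's -y within 0.15 rad. Leant about 20 degrees towards the stop it overbalances about rack_edge and drops onto its base. Home and flat, this point is at 0, 116, 38 mm in the scanner frame.
- rack_edge (a point): Middle of the rack's short bottom edge about which it tips (rack frame y = -64 mm, z = 0); it stays down on the plate all through the job.
- parked_rack: Bystander: grey rack with white caps, 86 x 128 x 48 mm, flat on the bench; origin at the centre of its underside.
- tube_stand: Bystander: white block 45 x 45 x 30 mm with one tan-capped tube upright in it, 92 mm tall in all; origin at the centre of its underside.
- amber_bottle: Bystander: amber bottle, 60 mm across, 130 mm tall; origin at the centre of its underside.
- tip_box: Bystander: clear box with an orange lid, 122 x 82 x 68 mm; origin at the centre of its underside.
- beaker: Bystander: glass beaker, 70 mm across, 90 mm tall; origin at the centre of its underside.
- tube_tray: Bystander: shallow white tray 150 x 80 x 20 mm with two tubes lying in it; origin at the centre of its underside.

How it is judged:
On the way, in this order (a step that is already met when the one before it is completed fails the run):
1. the rack sits flat on its base, caps up (angle between rack_center's own z axis and vertical below 0.1 rad and z of rack_center in the frame of scanner below 0.043 m), for 0.2 s.
2. the rack is flush against the stop, over the window (all of step 1 and y of rack_center in the frame of scanner above 0.111 m and x of rack_center in the frame of scanner between -0.02 and 0.02 m and angle between the x axis of rack_center and the x axis of scanner, either way round below 0.08 rad), for 0.2 s.
At the end, for the whole second after the job is handed in: The rack is at rest flat on the plate, caps up (within 0.1 rad), its middle within 5 mm of touching the stop, square to it within 0.08 rad, and centred within 20 mm of the plate's middle line, so that it covers the window (all of step 2 and linear speed of rack below 0.01 m/s).
It fails at once if the rack's bottom edge is lifted more than 15 mm off the plate (height (world z) of rack_edge above 0.029 m).
It fails at once if the rack topples towards its caps (angle between rack_center's own z axis and vertical above 1.95 rad).
It fails at once if another thing on the bench is moved more than 20 mm (distance of any of parked_rack, tube_stand, amber_bottle, tip_box, beaker, tube_tray from where it was at the start of the episode above 0.02 m).
It also fails if it takes over 38 s, if anything falls off the work surface, if the arm or the gripper's body presses on something with over 40 N, if the wrist force passes 120 N, or if a joint passes its speed limit or range.

ROBOT

A 6-joint arm with a two-finger parallel gripper is mounted at the origin on the work surface. World frame = base frame: x ahead of the robot, y to its left, z up, the work surface at z = 0. Lengths are in m, angles in rad, forces in N, time in s.
With the tool pointing down it reaches from about 0.35 to 0.975 m from the base axis. Payload 4.9 kg.
Tool frame: the origin (TCP) lies midway between the tips of the shut fingers; the grasp point (between the pads) lies 19 mm behind it; z points along the fingers, y is the line along which they close (so a half turn about z gives the same grasp; the last joint's range is limited). The gripper opens to 85 mm and grips with 20 to 120 N. Pads are 22 mm wide; open, the fingers measure 114 mm over their backs; the gripper's body (76 mm by 85 mm) begins 54 mm behind the grasp point. The pads swing forward as they close: fully open they stand 13 mm farther back than shut.
Start: joints at [0.993, 0.053, 1.613, -0, 1.476, -0.119], TCP at [0.277, 0.56, 0.231] pointing down, gripper open.
Joint ranges: [-3.01, 3.01], [-1.01, 2.22], [0.06, 2.58], [-1.02, 4.17], [0.09, 2.62], [-3.14, 3.14]. Speed limits (rad/s): [2.57, 2.57, 3.14, 3.14, 3.14, 3.14].

INTERFACE

Orientations are given as a rotation vector (axis times angle).
In Python, from station import telemetry, optics, ctrl gives the robot as it stands.
- The arm moves only by the shell command python3 -m pendant 'ROWS' [FORCE]. ROWS is JSON, one flat list of numbers, 7 for each row, row after row: the turn, a rotation vector about the tool's x, y, z as a fraction of full scale, then the shift along the tool's x, y, z as a fraction of full scale, then the opening, from 0 (shut) to 1 (fully open). In form: [ax, ay, az, tx, ty, tz, fingers, ax, ay, az, tx, ty, tz, fingers, ...]. A call has 1 to 12 rows; each row is the pose to reach, as a shift and turn from the pose commanded when the call began, along the tool's axes at that moment; what a row does not reach only later rows make up. Full scale, the value 1, is 300 mm for a shift and 30 degrees for a turn. A row lasts 1/8 s, in which the tool goes at most 62.5 mm and 10.7 degrees, less where a joint would pass 70% of its speed; a pose out of reach is approached as far as the arm can. A call with a number of a shift or a turn outside -1 to 1 is refused whole. A call with a gripper value outside its range is refused whole. The fingers move at their own pace and stop on an object; FORCE is the grip in N (left out, the last holds). Time passes only in rows, so rows that repeat a pose let the fingers close. It gives the time, the measured TCP pose, the force, the opening and the grip force at its end, in the units of the state.
- telemetry.get_obs(): the state, without advancing time (a new reading comes with each control period).
- optics.get_image(name): name is "scene" or "side" or "wrist"; returns a dict with "image" (400x640x3 uint8, red, green, blue), "depth" (400x640 float32, m along the optical axis (not along the pixel's ray), 0 where there is no reading), "fx", "fy", "cx", "cy" (pixels), "rvec" (rotation vector, rad) and "tvec" (3), from world to camera coordinates, as OpenCV has them. Camera axes: x right, y down, z forward; pixel columns grow to the right and rows downward; lengths in m; the calibration is good to about 2 mm. A picture is of the moment at which its call begins.
- ctrl.finish_job(): hands the job in; it is judged then, once.
The state is a dict: "t": time; "q": joint angles; "dq": joint speeds; "effort": joint torques, N m; "tool_pos": TCP position; "tool_rot": TCP orientation; "contact_force": force on the tool from outside, world axes, zero at the start; "wrist_torque": the same for the moment, N m; "opening": finger opening in m; "grip_force": force on a finger pad.
Only numpy, scipy, OpenCV 4.12 (cv2) and the standard library are available. Lean on these libraries where they do the work, as an engineer would, in place of code of your own. Each camera call takes 0.05 s, during which the arm holds its last target. There are 200 camera calls.

## Working session

There is one attempt and no reset: what is moved stays moved. The work goes in short steps, Python scripts to look and compute and a shell command to move; the robot and the scene stay as the last step left them, time stands still between calls to the robot, and variables do not carry over. Pictures are saved under pics/ and viewed, at most 10 in all, crops included, and the job is handed in when it is done.

```bash
mkdir -p pics; cat > h.py <<'E'
import numpy as np,cv2
from scipy.spatial.transform import Rotation as R
from station import telemetry,optics,ctrl
def grab(n):
    d=optics.get_image(n); return d
def cloud(d):
    v,u=np.mgrid[:400,:640]; z=d["depth"]
    p=np.stack([(u-d["cx"])/d["fx"]*z,(v-d["cy"])/d["fy"]*z,z],-1)
    Rm=cv2.Rodrigues(np.array(d["rvec"],float))[0]
    w=(p-np.array(d["tvec"]).ravel())@Rm
    w[z==0]=np.nan
    return w
def save(d,f): cv2.imwrite(f,cv2.cvtColor(d["image"],cv2.COLOR_RGB2BGR))
E
python3 - <<'E'
from h import *
o=telemetry.get_obs();print(o)
for n in("scene","side"):
    d=grab(n);save(d,f"pics/{n}0.png");np.savez(f"{n}0.npz",w=cloud(d),im=d["image"])
E
```

```text
{'t': 0.0, 'q': array([ 9.93002717e-01,  5.33893030e-02,  1.61428861e+00, -1.33114584e-05,
        1.47599010e+00, -1.19004883e-01]), 'dq': array([-7.23705346e-04,  1.14449717e-03,  5.93735697e-05,  1.03842188e-03,
        1.04771968e-04, -1.30129797e-03]), 'effort': array([ 1.59395226e-03, -3.93659127e+01, -3.70189834e+01,  5.65739276e-05,
        6.71503163e-03, -5.53190986e-07]), 'tool_pos': array([0.2764544 , 0.55984373, 0.23004612]), 'tool_rot': array([-0.71419926, -3.05861756,  0.00307053]), 'contact_force': array([ 0.49250068, -0.25138137,  0.56101629]), 'wrist_torque': array([-0.01784886, -0.04284786, -0.01797067]), 'grip_force': 0.0, 'opening': 0.0852957492655485}
```

View pics/scene0.png

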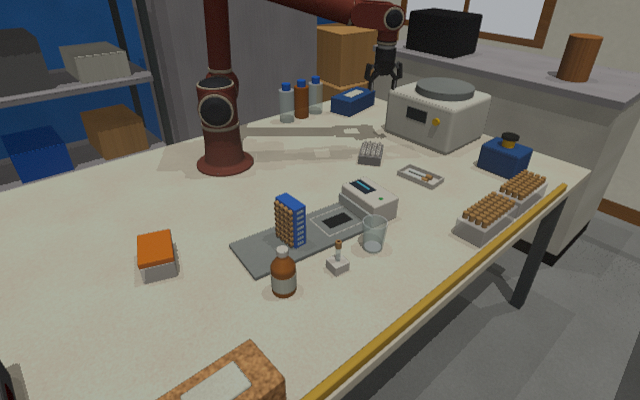

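View pics/side0.png

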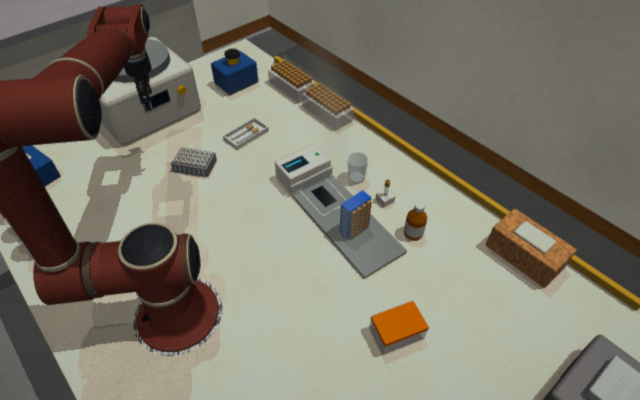

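The scene view shows the upright rack at about (290,220), the plate running from (250,260) to the housing at (370,200), the bottle at (284,275), and the beaker at (373,235). The side view has the rack at (356,215), the plate's free end at (385,255), and the window at (323,193). Next I fit the poses from depth.

```bash
python3 - <<'E'
from h import *
for n,box in(("scene",(180,275,225,410)),("side",(140,275,270,410))):
    f=np.load(n+"0.npz");w=f["w"];im=f["im"].astype(int)
    m=np.zeros((400,640),bool);m[box[0]:box[1],box[2]:box[3]]=1
    sat=im.max(-1)-im.min(-1)
    pl=m&(abs(w[...,2]-.014)<.006)&(sat<25)&(im.max(-1)<150)
    k=cv2.connectedComponentsWithStats(pl.astype(np.uint8));i=1+np.argmax(k[2][1:,4]);pl=k[1]==i
    p=w[pl];r=cv2.minAreaRect((p[:,:2]*1000).astype(np.float32));print(n,len(p),"plate",r,cv2.boxPoints(r).round().tolist(),np.median(p[:,2]))
    b=m&(w[...,2]>.035)&(im[...,2]>im[...,0]+40)
    t=m&(w[...,2]>.03)&(im[...,0]>im[...,2]+40)
    for nm,q in(("blue",b),("tan",t)):
        k=cv2.connectedComponentsWithStats(q.astype(np.uint8),connectivity=8)
        for i in range(1,k[0]):
            if k[2][i,4]<40: continue
            p=w[k[1]==i]*1000;r=cv2.minAreaRect(p[:,:2].astype(np.float32))
            print(nm,k[2][i].tolist(),"z",np.percentile(p[:,2],[2,98]).round(),np.round(r[0]),np.round(r[1]),r[2],"box",cv2.boxPoints(r).round().tolist())
    hs=m&(w[...,2]>.07)&(sat<40)&(im.min(-1)>130);p=w[hs]*1000
    if len(p)>20:r=cv2.minAreaRect(p[:,:2].astype(np.float32));print("white",len(p),r,cv2.boxPoints(r).round().tolist())
    # top face of rack
    tp=m&(abs(w[...,2]-.142)<.005);p=w[tp]*1000
    r=cv2.minAreaRect(p[:,:2].astype(np.float32));print("top",len(p),p.mean(0).round(1),r,cv2.boxPoints(r).round().tolist())
E
```

```text
scene 3686 plate ((554.069580078125, -66.55526733398438), (386.9388427734375, 162.72048950195312), 83.33582305908203) [[451.0, -249.0], [612.0, -268.0], [657.0, 116.0], [496.0, 135.0]] 0.014172096930729017
blue [276, 193, 30, 50, 527] z [ 41. 144.] [ 550. -105.] [40. 88.] 89.26008605957031 box [[506.0, -124.0], [594.0, -125.0], [594.0, -85.0], [506.0, -84.0]]
tan [274, 200, 19, 15, 71] z [128. 137.] [ 550. -129.] [11. 67.] 88.92083740234375 box [[517.0, -134.0], [584.0, -135.0], [584.0, -125.0], [517.0, -123.0]]
tan [276, 222, 17, 14, 40] z [60. 69.] [ 551. -130.] [69.  9.] 1.8483554124832153 box [[516.0, -127.0], [517.0, -136.0], [586.0, -134.0], [585.0, -125.0]]
tan [280, 230, 13, 11, 46] z [31. 52.] [ 559. -131.] [50. 10.] 4.158504962921143 box [[534.0, -128.0], [535.0, -138.0], [584.0, -134.0], [584.0, -124.0]]
tan [335, 239, 7, 10, 47] z [73. 94.] [711. -82.] [14. 15.] 25.149553298950195 box [[702.0, -78.0], [708.0, -91.0], [721.0, -85.0], [715.0, -72.0]]
tan [271, 256, 24, 19, 385] z [ 71. 109.] [ 690. -238.] [54. 34.] 51.433345794677734 box [[660.0, -248.0], [686.0, -269.0], [
[... 749 characters left out ...]
9.0, 194.0]]
blue [341, 190, 30, 22, 319] z [136. 147.] [ 550. -105.] [39. 88.] 87.5418472290039 box [[505.0, -123.0], [593.0, -127.0], [594.0, -88.0], [507.0, -84.0]]
tan [362, 200, 9, 21, 56] z [ 64. 138.] [ 566. -130.] [29. 11.] 4.657576084136963 box [[551.0, -126.0], [552.0, -137.0], [581.0, -135.0], [580.0, -124.0]]
white 859 ((626.9710693359375, 91.40902709960938), (205.9373016357422, 344.45611572265625), 20.952411651611328) [[469.0, 215.0], [592.0, -106.0], [785.0, -33.0], [662.0, 289.0]]
top 327 [ 546.7 -107.8  141.7] ((549.2327880859375, -109.96807861328125), (49.33244705200195, 87.82081604003906), 89.26475524902344) [[505.0, -134.0], [593.0, -135.0], [593.0, -86.0], [506.0, -85.0]]
```

```bash
cat >> h.py <<'E'
YAW=-0.118; O=np.array([.554,-.060,0.])
SR=R.from_euler('z',YAW)
def scan(p): return SR.inv().apply(np.asarray(p)-O)
def tgt():  # tool z down, tool y along scanner x (either sign), nearest to current
    c=R.from_rotvec(telemetry.get_obs()["tool_rot"])
    best=None
    for s in(1,-1):
        z=np.array([0,0,-1.]);y=SR.apply([s,0,0]);x=np.cross(y,z)
        d=c.inv()*R.from_matrix(np.stack([x,y,z],1))
        if best is None or d.magnitude()<best.magnitude():best=d
    return best
def delta(ps):
    o=telemetry.get_obs();c=R.from_rotvec(o["tool_rot"])
    print("scan tcp",scan(o["tool_pos"]).round(4),"axes in scanner\n",SR.inv().as_matrix().dot(c.as_matrix()).round(3))
    print("turn frac",(np.degrees(tgt().as_rotvec())/30).round(3))
    for p in ps: print(p,"shift frac",(c.inv().apply(O+SR.apply(p)-o["tool_pos"])/.3).round(3))
E
python3 -c "
from h import *
delta([(0,-.11,.22),(0,-.11,.124)])"
```

```text
scan tcp [-0.3486  0.5829  0.2302] axes in scanner
 [[-0.942  0.334 -0.001]
 [ 0.334  0.942 -0.002]
 [ 0.    -0.002 -1.   ]]
turn frac [-3.000e-03  2.000e-03  2.349e+00]
(0, -0.11, 0.22) shift frac [-1.867 -1.788  0.037]
(0, -0.11, 0.124) shift frac [-1.867 -1.788  0.357]
```

```bash
python3 -m pendant '[0,0,0.3,-0.2,-0.2,0,0.6,0,0,0.6,-0.4,-0.4,0,0.6,0,0,0.9,-0.6,-0.6,0,0.6,0,0,1,-0.8,-0.8,0,0.6,0,0,1,-0.95,-0.9,0,0.6,0,0,1,-0.95,-0.9,0,0.6,0,0,1,-0.95,-0.9,0,0.6,0,0,1,-0.95,-0.9,0,0.6,0,0,1,-0.95,-0.9,0,0.6]'; python3 -c "
from h import *
delta([(0,-.11,.22),(0,-.11,.124)])"
```

```text
t: 1.23
tool_pos: [0.4123, 0.1927, 0.231]
tool_rot: [-1.481, -2.77, 0.0]
contact_force: [0.8, 0.4, 0.0]
opening: 0.0509
grip_force: 0.0
scan tcp [-0.1704  0.2342  0.231 ] axes in scanner
 [[-0.65   0.76  -0.001]
 [ 0.76   0.65   0.   ]
 [ 0.001 -0.    -1.   ]]
turn frac [-1.00e-03 -1.00e-03  1.35e+00]
(0, -0.11, 0.22) shift frac [-1.241 -0.313  0.036]
(0, -0.11, 0.124) shift frac [-1.242 -0.313  0.356]
```

```bash
python3 -m pendant '[0,0,0.3,-0.2,-0.05,0,0.6,0,0,0.6,-0.4,-0.1,0,0.6,0,0,0.9,-0.6,-0.15,0,0.6,0,0,1,-0.8,-0.2,0,0.6,0,0,1,-1,-0.25,0,0.6,0,0,1,-1,-0.25,0,0.6,0,0,1,-1,-0.25,0,0.6]'; python3 -c "
from h import *
delta([(0,-.11,.22),(0,-.11,.124)])"
```

```text
t: 2.1
tool_pos: [0.5169, -0.0979, 0.2309]
tool_rot: [-2.146, -2.293, -0.0]
contact_force: [-0.2, 0.4, -0.1]
opening: 0.051
grip_force: 0.0
scan tcp [-0.0324 -0.042   0.2309] axes in scanner
 [[-0.183  0.983 -0.001]
 [ 0.983  0.183  0.001]
 [ 0.001 -0.001 -1.   ]]
turn frac [-0.002 -0.002  0.352]
(0, -0.11, 0.22) shift frac [-0.243  0.065  0.036]
(0, -0.11, 0.124) shift frac [-0.243  0.065  0.356]
```

```bash
python3 -m pendant '[0,0,0.35,-0.15,0.06,0,0.6,0,0,0.35,-0.25,0.07,0,0.6,0,0,0.35,-0.25,0.07,0.1,0.6,0,0,0.35,-0.25,0.07,0.25,0.6,0,0,0.35,-0.25,0.07,0.36,0.6,0,0,0.35,-0.25,0.07,0.36,0.6,0,0,0.35,-0.25,0.07,0.36,0.6]'; python3 - <<'E'
from h import *
delta([(0,-.075,.124),(0,-.04,.124),(0,-.02,.124)])
a=grab("scene");b=grab("side");c=grab("wrist")
save({"image":np.vstack([np.hstack([cv2.resize(a["image"][150:300,200:420],(400,273)),cv2.resize(b["image"][120:270,250:470],(400,273))]),np.hstack([cv2.resize(c["image"],(400,250)),np.zeros((250,400,3),np.uint8)])])},"pics/p1.png")
E
```

```text
t: 2.98
tool_pos: [0.5437, -0.1717, 0.1251]
tool_rot: [2.345, 2.087, 0.002]
contact_force: [0.4, 0.1, 0.4]
opening: 0.0515
grip_force: 0.0
scan tcp [ 0.0029 -0.1121  0.1251] axes in scanner
 [[-0.002  1.     0.002]
 [ 1.     0.002 -0.001]
 [-0.001  0.002 -1.   ]]
turn frac [0.004 0.001 0.003]
(0, -0.075, 0.124) shift frac [ 0.124 -0.01   0.003]
(0, -0.04, 0.124) shift frac [ 0.24  -0.009  0.003]
(0, -0.02, 0.124) shift frac [ 0.307 -0.009  0.003]
```

View pics/p1.png

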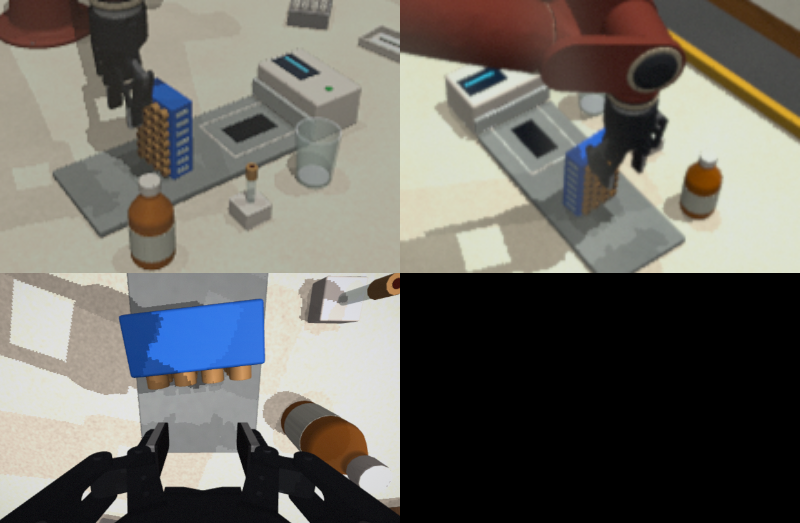

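The wrist view shows the fingers at (155,440) and (250,440), behind the caps at (200,378). The rack top is turned about 6° to the plate and the bottle is clear, so I push.

```bash
python3 -m pendant '[0,0,0,0.04,-0.005,0,0.6,0,0,0,0.07,-0.005,0,0.6,0,0,0,0.085,-0.005,0,0.6,0,0,0,0.1,-0.005,0,0.6,0,0,0,0.115,-0.005,0,0.6,0,0,0,0.13,-0.005,0,0.6,0,0,0,0.145,-0.005,0,0.6,0,0,0,0.16,-0.005,0,0.6,0,0,0,0.16,-0.005,0,0.6]'; python3 - <<'E'
from h import *
delta([(0,-.04,.124)])
a=grab("scene");b=grab("side");c=grab("wrist")
save({"image":np.vstack([np.hstack([cv2.resize(a["image"][150:300,200:420],(400,273)),cv2.resize(b["image"][120:270,250:470],(400,273))]),np.hstack([cv2.resize(c["image"],(400,250)),np.zeros((250,400,3),np.uint8)])])},"pics/p2.png")
E
```

```text
t: 4.25
tool_pos: [0.5468, -0.1244, 0.1232]
tool_rot: [-2.348, -2.086, -0.0]
contact_force: [-0.0, -0.1, -0.8]
opening: 0.0511
grip_force: 0.1
scan tcp [ 0.0005 -0.0648  0.1232] axes in scanner
 [[-0.  1. -0.]
 [ 1.  0.  0.]
 [ 0. -0. -1.]]
turn frac [-0. -0.  0.]
(0, -0.04, 0.124) shift frac [ 0.083 -0.002 -0.003]
```

View pics/p2.png

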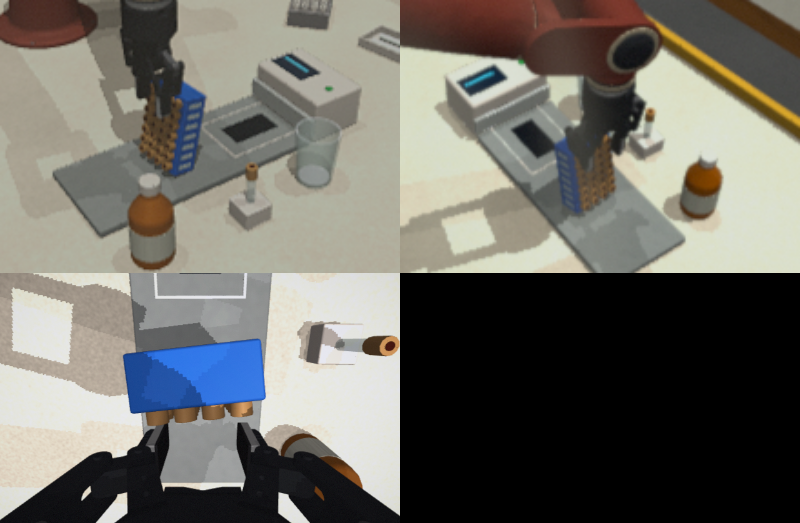

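The rack is leaning about 10° and its foot has stayed put. I continue past overbalance.

```bash
python3 -m pendant '[0,0,0,0.015,0,0,0.6,0,0,0,0.03,0,0,0.6,0,0,0,0.045,0,0,0.6,0,0,0,0.06,0,0,0.6,0,0,0,0.075,0,0,0.6,0,0,0,0.09,0,0,0.6,0,0,0,0.09,0,0,0.6,0,0,0,0.09,0,0,0.6]'; python3 - <<'E'
from h import *
delta([(0,-.04,.124)])
a=grab("scene");b=grab("side");c=grab("wrist")
save({"image":np.vstack([np.hstack([cv2.resize(a["image"][150:300,200:420],(400,273)),cv2.resize(b["image"][120:270,250:470],(400,273))]),np.hstack([cv2.resize(c["image"],(400,250)),np.zeros((250,400,3),np.uint8)])])},"pics/p3.png")
E
```

```text
t: 5.4
tool_pos: [0.5501, -0.098, 0.1233]
tool_rot: [2.349, 2.086, -0.0]
contact_force: [0.8, -0.0, 0.6]
opening: 0.0512
grip_force: 0.0
scan tcp [ 0.0006 -0.0382  0.1233] axes in scanner
 [[ 0.  1.  0.]
 [ 1. -0. -0.]
 [-0.  0. -1.]]
turn frac [ 0.     0.    -0.001]
(0, -0.04, 0.124) shift frac [-0.006 -0.002 -0.002]
```

View pics/p3.png

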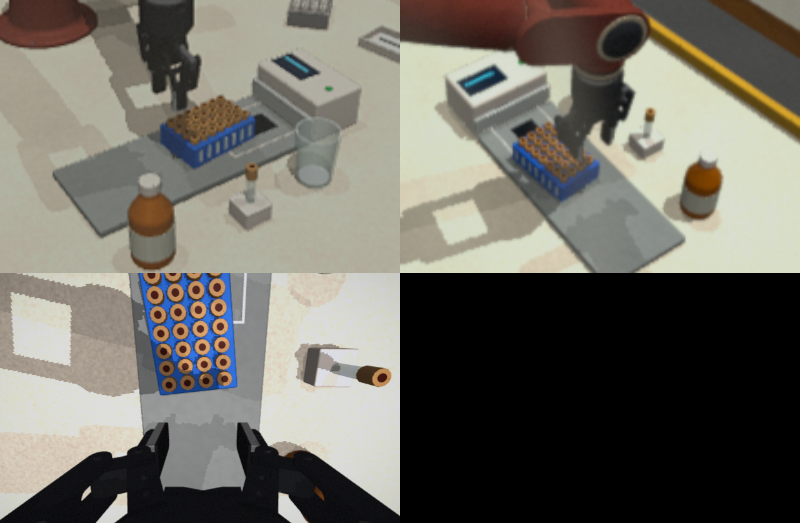

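The rack has fallen flat with its caps up and is skewed a few degrees. In the wrist view its near edge is at row ~388. I measure its pose.

```bash
cat >> h.py <<'E'
def rack():
    P=[]
    for n in("scene","side","wrist"):
        d=grab(n);w=cloud(d);s=scan(w.reshape(-1,3));c=d["image"].reshape(-1,3).astype(int)
        m=(abs(s[:,0])<.085)&(s[:,1]>-.1)&(s[:,1]<.178)&(s[:,2]>.022)&(s[:,2]<.068)&(abs(c[:,0]-c[:,2])>40)
        p=s[m];r=cv2.minAreaRect((p[:,:2]*1000).astype(np.float32))
        print(n,m.sum(),np.round(r[0]),np.round(r[1]),round(r[2],1),cv2.boxPoints(r).round().tolist())
E
python3 -c "
from h import *
rack();delta([(0,-.06,.124),(0,-.06,.03)])"
```

```text
scene 975 [-8. 38.] [ 86. 128.] 5.5 [[-57.0, 98.0], [-45.0, -30.0], [41.0, -21.0], [29.0, 106.0]]
side 630 [-10.  37.] [ 88. 130.] 7.0 [[-62.0, 96.0], [-46.0, -32.0], [41.0, -22.0], [26.0, 107.0]]
wrist 23583 [-11.  37.] [ 86. 121.] 6.5 [[-60.0, 92.0], [-47.0, -28.0], [39.0, -18.0], [25.0, 101.0]]
scan tcp [ 0.0006 -0.0383  0.1233] axes in scanner
 [[ 0.001  1.     0.   ]
 [ 1.    -0.001 -0.   ]
 [-0.     0.    -1.   ]]
turn frac [ 0.     0.    -0.001]
(0, -0.06, 0.124) shift frac [-0.072 -0.002 -0.002]
(0, -0.06, 0.03) shift frac [-0.072 -0.002  0.311]
```

```bash
python3 -m pendant '[0,0,0,-0.08,-0.01,0,0.6,0,0,0,-0.08,-0.015,0.1,0.6,0,0,0,-0.08,-0.015,0.25,0.6,0,0,0,-0.08,-0.015,0.31,0.6,0,0,0,-0.06,-0.015,0.31,0.6,0,0,0,-0.04,-0.015,0.31,0.6,0,0,0,-0.02,-0.015,0.31,0.6,0,0,0,0,-0.015,0.31,0.6,0,0,0,0.02,-0.015,0.31,0.6,0,0,0,0.04,-0.015,0.31,0.6,0,0,0,0.06,-0.015,0.31,0.6,0,0,0,0.06,-0.015,0.31,0.6]'; python3 -c "
from h import *
rack();delta([(0,.0,.03),(0,.04,.03)])"
```

```text
t: 7.2
tool_pos: [0.5477, -0.0787, 0.03]
tool_rot: [-2.348, -2.086, -0.001]
contact_force: [-0.1, 0.7, 0.4]
opening: 0.0513
grip_force: 0.0
scene 676 [-0. 55.] [ 80. 129.] 1.3 [[-41.0, 118.0], [-39.0, -11.0], [41.0, -9.0], [38.0, 120.0]]
side 425 [-8. 55.] [ 84. 128.] 0.5 [[-51.0, 119.0], [-50.0, -10.0], [35.0, -9.0], [33.0, 119.0]]
wrist 53209 [-6. 36.] [86. 97.] 1.3 [[-51.0, 84.0], [-48.0, -13.0], [38.0, -11.0], [36.0, 86.0]]
scan tcp [-0.0043 -0.0198  0.0299] axes in scanner
 [[ 0.001  1.    -0.001]
 [ 1.    -0.001  0.001]
 [ 0.001 -0.001 -1.   ]]
turn frac [-0.001 -0.002 -0.001]
(0, 0.0, 0.03) shift frac [ 0.066  0.014 -0.   ]
(0, 0.04, 0.03) shift frac [ 0.199  0.014 -0.   ]
```

The rack is squared at x about -7 mm. I push it up to the stop, creeping at the end.

```bash
python3 -m pendant '[0,0,0,0.02,0,0,0.6,0,0,0,0.04,0,0,0.6,0,0,0,0.06,0,0,0.6,0,0,0,0.08,0,0,0.6,0,0,0,0.1,0,0,0.6,0,0,0,0.12,0,0,0.6,0,0,0,0.14,0,0,0.6,0,0,0,0.16,0,0,0.6,0,0,0,0.175,0,0,0.6,0,0,0,0.185,0,0,0.6,0,0,0,0.185,0,0,0.6]'; python3 -c "
from h import *
rack();delta([(0,.04,.03)])"
```

```text
t: 8.72
tool_pos: [0.5544, -0.024, 0.0304]
tool_rot: [-2.349, -2.086, -0.001]
contact_force: [-0.7, 0.6, 0.7]
opening: 0.0511
grip_force: 0.0
scene 631 [  4. 108.] [ 77. 128.] 2.8 [[-38.0, 171.0], [-31.0, 43.0], [45.0, 46.0], [39.0, 174.0]]
side 427 [-11. 106.] [130.  86.] 83.0 [[-61.0, 47.0], [24.0, 36.0], [40.0, 166.0], [-45.0, 176.0]]
wrist 53590 [-5. 94.] [86. 91.] 0.0 [[-48.0, 139.0], [-48.0, 48.0], [38.0, 48.0], [38.0, 139.0]]
scan tcp [-0.0037  0.0354  0.0305] axes in scanner
 [[ 0.001  1.     0.   ]
 [ 1.    -0.001  0.   ]
 [ 0.     0.    -1.   ]]
turn frac [ 0.001 -0.001 -0.001]
(0, 0.04, 0.03) shift frac [0.015 0.012 0.002]
```

Creep on till the force rises.

```bash
python3 -m pendant '[0,0,0,0.007,0,0,0.6,0,0,0,0.014,0,0,0.6,0,0,0,0.02,0,0,0.6,0,0,0,0.02,0,0,0.6]'; python3 -m pendant '[0,0,0,0.004,0,0,0.6,0,0,0,0.008,0,0,0.6,0,0,0,0.008,0,0,0.6]'
```

```text
t: 9.38
tool_pos: [0.5552, -0.0186, 0.0305]
tool_rot: [2.348, 2.086, 0.0]
contact_force: [-0.0, -2.7, 1.2]
opening: 0.0513
grip_force: 1.2
t: 9.75
tool_pos: [0.5554, -0.0185, 0.0305]
tool_rot: [2.345, 2.085, -0.005]
contact_force: [-1.0, -11.1, 1.1]
opening: 0.051
grip_force: 5.4
```

The force rose to 11 N with no further motion, so the rack is on the stop. I back off and check.

```bash
python3 -m pendant '[0,0,0,-0.05,0,0,0.6,0,0,0,-0.15,0,0,0.6,0,0,0,-0.2,0,-0.1,0.6,0,0,0,-0.2,0,-0.3,0.6,0,0,0,-0.2,0,-0.4,0.6,0,0,0,-0.2,0,-0.4,0.6]'; python3 - <<'E'
from h import *
rack()
a=grab("scene");b=grab("side");c=grab("wrist")
save({"image":np.vstack([np.hstack([cv2.resize(a["image"][150:300,200:420],(400,273)),cv2.resize(b["image"][120:270,250:470],(400,273))]),np.hstack([cv2.resize(c["image"],(400,250)),np.zeros((250,400,3),np.uint8)])])},"pics/p4.png")
E
```

```text
t: 10.5
tool_pos: [0.5501, -0.0762, 0.1538]
tool_rot: [2.346, 2.083, 0.007]
contact_force: [0.5, -0.4, -0.4]
opening: 0.0512
grip_force: 0.0
scene 955 [ -1. 114.] [ 86. 127.] 0.4 [[-45.0, 177.0], [-44.0, 50.0], [42.0, 51.0], [41.0, 178.0]]
side 713 [ -4. 113.] [ 86. 129.] 0.0 [[-47.0, 178.0], [-47.0, 48.0], [39.0, 48.0], [39.0, 178.0]]
wrist 12376 [-5. 88.] [69. 86.] 90.0 [[-48.0, 53.0], [38.0, 53.0], [38.0, 122.0], [-48.0, 122.0]]
```

View pics/p4.png

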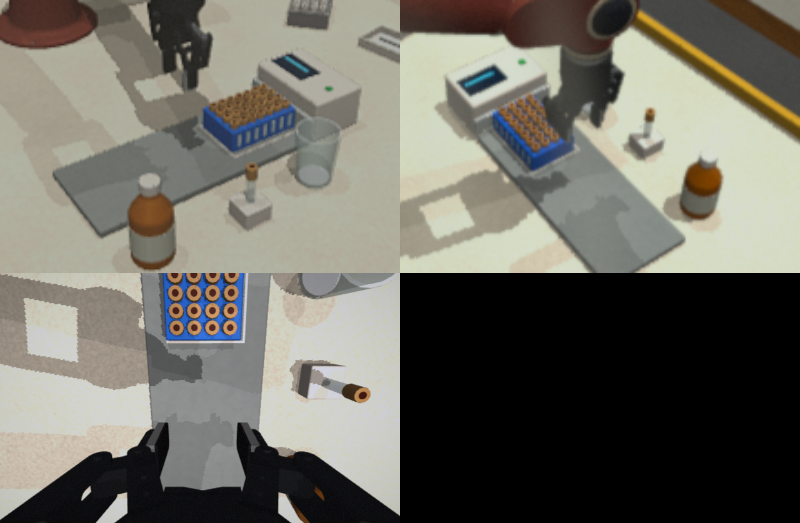

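The rack sits square inside the white outline (wrist view edge at row 341), its far edge is at the stop, and the other things are untouched. I hand it in.

```bash
python3 -c "
from h import *
print(ctrl.finish_job())"
```

```text
the job is handed in; nothing more can be done
None
```

The rack is flat on its base with the caps up, square and flush against the stop over the reading window (about 4 mm off the plate's middle line); the job was handed in at about 10.5 s, and no verdict came back.

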